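# Butter tub into the crowded breakfast caddy

## Robot

A 6-joint arm with a two-finger parallel gripper is mounted at the origin on the work surface. World frame = base frame: x ahead of the robot, y to its left, z up, the work surface at z = 0. Lengths are in m, angles in rad, forces in N, time in s.
With the tool pointing down it reaches from about 0.375 to 0.825 m from the base axis. Payload 5.5 kg.
Tool frame: the origin (TCP) lies at the centre of the arm's flange, where the gripper is bolted on; the fingertips stand 173 mm ahead of it and the grasp point (between the pads) lies 155 mm ahead of it; z points along the fingers, y is the direction in which the jaws open and shut (so a half turn about z gives the same grasp; the last joint's range is limited). The gripper opens to 85 mm and grips with 20 to 120 N. Pads are 22 mm wide; open, the fingers measure 114 mm over their backs; the gripper's body (76 mm by 85 mm) begins 54 mm behind the grasp point. The pads swing forward as they close: fully open they stand 13 mm farther back than shut.
Start: joints at [-1.27, 0.314, -0.047, 1.21, 0, 1.571], TCP at [0.178, -0.573, 0.405] pointing down, gripper open.
Joint ranges: [-2.67, 2.67], [-0.69, 1.73], [-1.03, 1.25], [-2.08, 2.16], [-1.42, 1.45], [-3.14, 3.14]. Speed limits (rad/s): [2.39, 2.39, 3.01, 3.14, 3.14, 3.14].

## Interface

Orientations are given as a rotation vector (axis times angle).
In Python, from cell import get_state, cams, workorder gives the robot as it stands.
- The arm moves only by the tool move_arm, never from a script. Its argument "deltas" is a list of rows, each an object of numbers: "fingers": the closure, from 0 (fully open) to 1 (shut); "dx", "dy", "dz": the shift along the world's x, y, z in m; "yaw": the turn about the world's z in rad. In form: [{"fingers": .., "dx": .., "dy": .., "dz": .., "yaw": ..}, ...]. A call has 1 to 8 rows; each row shifts and turns the commanded pose from where the row before left it; what a row does not reach is not made up. A row lasts 1/8 s, in which the tool goes at most 62.5 mm and 10.7 degrees, less where a joint would pass 70% of its speed; a pose out of reach is approached as far as the arm can. A call is refused whole if a number of a shift passes 0.0625 or a number of a turn 0.188, either way. A call with a gripper value outside its range is refused whole. The fingers move at their own pace and stop on an object; the grip force is fixed at half the most. Time passes only in rows, so rows that do not move let the fingers close. It gives the time, the measured TCP pose, the force and the opening at its end, in the units of the state.
- get_state(): the state, without advancing time (a new reading comes with each control period).
- cams.camera(name): name is "scene" or "side" or "wrist"; returns the picture (400x640x3 uint8, red, green, blue); there is no depth.
- cams.camera_info(name): a dict with "K" (3x3 intrinsics, pixels), "origin" and "attitude" of the camera in the world. Camera axes: x right, y down, z forward; pixel columns grow to the right and rows downward; lengths in m; the calibration is good to about 2 mm. A picture is of the moment at which its call begins: read the wrist's pose just before it. camera_info takes no time and is no camera call; for the wrist camera it gives the pose at the moment of the call.
- workorder.hand_in(): hands the job in, once; it reports no verdict.
Trained networks look in the newest picture that a camera, given by its name, has taken for a name from the list of things; names that differ only in an ending like _2 or _b are one class to them, and where a whole thing is asked for, a point or a joint stands for the part that bears it (a point fixed in the world has none). Each returns a list of dicts, best first, with "p" (0 to 1); they miss things now and then, are a little off and sometimes report something else, mostly with a low value. They report only what shows in the picture. A call takes as long as a camera call. They do not tell look-alikes from the thing itself.
- cams.outline_of(camera, name): "pixels" (400x640 bool, what is visible of it) and "position" ([column, row] in pixels, amid what is visible of it).
The state is a dict: "time": time; "q": joint angles; "joint_vel": joint speeds; "tau": joint torques, N m; "position": TCP position; "tcp_rot": TCP orientation; "wrist_force": force on the tool from outside, world axes, zero at the start; "moment": the same for the moment, N m; "gripper_width": opening from 0.0 (shut) to 1.0 (fully open).
Only numpy, scipy, OpenCV 4.12 (cv2) and the standard library are available. Lean on these libraries where they do the work, as an engineer would, in place of code of your own. Each camera call takes 0.05 s, during which the arm holds its last target.

## Task

Put the lidded butter tub away in the crowded wooden breakfast caddy: gently nudge the jam jar, sugar pot and tea tin aside along the caddy, without lifting or tipping them, and set the tub down in the room you have made - not dropped - so that it stands flat on the caddy's floor in the row with the other three, all upright. Leave the mug, the pot lid and the teaspoon where they are, and let go of everything.

Things in the scene. Friction and masses are not known exactly. Their poses are not given: they have to be found in the camera images.
- caddy: Low open light-wood box fixed to the shelf, 98 x 342 mm, 34 mm high; inside 88 (x) x 332 mm (y); floor 5 mm thick. Origin: centre of its underside (z = 0); z up; yaw within 0.25 rad of 0. Jar, pot and tin stand in one row along its y, in any order; no gap is as long as the tub, but all gaps together exceed it by about 40 mm. The tub fits only with its long side along the caddy's y.
- tub_center (a point): White plastic butter tub with a cream lid, on the shelf beside the caddy, 62 mm high. Lid (top 16 mm): 68 (its x) x 112 mm (its y); body below it 64 x 108 mm. 0.2 to 0.4 kg. Point: its centre, 31 mm above its underside; z up. Grip it on the lid across its x, so that the fingers stay above the caddy's walls.
- tub: The same tub; origin at the centre of its underside.
- jar_center (a point): Round glass jam jar with a steel screw lid, 62 mm diameter, 66 mm high, about 0.25 kg, standing loose in the caddy. This point is its centre, 33 mm above its underside; z up.
- pot_center (a point): Round white ceramic sugar pot with a domed lid and a ball knob, 60 mm diameter, 62 mm high over the knob (widest up to 40 mm), about 0.25 kg, standing loose in the caddy. This point lies on its axis, 31 mm above its underside; z up.
- tin_center (a point): Square steel tea tin, 58 x 58 mm, 64 mm high, about 0.22 kg, standing loose in the caddy, its sides within about 0.1 rad of the caddy's. This point is its centre, 32 mm above its underside; z up.
- jar: The jam jar; origin at the centre of its underside.
- pot: The sugar pot; origin at the centre of its underside.
- tin: The tea tin; origin at the centre of its underside.
- mug: Bystander: white ceramic mug, 82 mm diameter, 92 mm high, with a handle. Origin: centre of its underside.
- pot_lid: Bystander: aluminium pot lid lying flat, 168 mm diameter, 40 mm high over its black knob. Origin: centre of its underside.
- teaspoon: Bystander: steel teaspoon lying on the shelf, 140 mm long. Origin: under its mid-length; x along it, bowl to +x.
There are look-alikes about, which are no part of the job. What is shaped like the jar but yellow is not meant.

How it is judged:
At the end, for the whole second after the job is handed in: Tub on the caddy's floor (centre 30-41 mm above the caddy's underside), inside its walls, tilt under 0.08 rad; jar, pot and tin on the caddy's floor, inside it, tilt under 0.1 rad; all four at rest (under 0.02 m/s); mug, pot lid and teaspoon within 30 mm of their starts (x of tub_center in the frame of caddy between -0.02 and 0.02 m and y of tub_center in the frame of caddy between -0.115 and 0.115 m and z of tub_center in the frame of caddy between 0.03 and 0.041 m and angle between tub_center's own z axis and vertical below 0.08 rad and linear speed of each of tub, jar, pot, tin below 0.02 m/s and x of jar_center in the frame of caddy between -0.024 and 0.024 m and y of jar_center in the frame of caddy between -0.145 and 0.145 m and z of jar_center in the frame of caddy between 0.032 and 0.044 m and angle between each of jar_center, pot_center, tin_center's own z axis and vertical below 0.1 rad and x of pot_center in the frame of caddy between -0.024 and 0.024 m and y of pot_center in the frame of caddy between -0.145 and 0.145 m and z of pot_center in the frame of caddy between 0.03 and 0.042 m and x of tin_center in the frame of caddy between -0.024 and 0.024 m and y of tin_center in the frame of caddy between -0.145 and 0.145 m and z of tin_center in the frame of caddy between 0.031 and 0.043 m and distance of each of mug, pot_lid, teaspoon from where it was at the start of the episode below 0.03 m); the robot touches nothing.
It fails at once if the jar, the pot or the tin is tipped more than 25 degrees or lifted more than 25 mm off the caddy's floor (angle between any of jar_center, pot_center, tin_center's own z axis and vertical above 0.44 rad or z of jar_center in the frame of caddy above 0.063 m or z of pot_center in the frame of caddy above 0.061 m or z of tin_center in the frame of caddy above 0.062 m).
It fails at once if the jar, the pot or the tin is pushed roughly: more than 25 N from the fingers or from the tub (contact force between any of the fingers, tub and jar above 25 N or contact force between any of the fingers, tub and pot above 25 N or contact force between any of the fingers, tub and tin above 25 N).
It fails at once if the tub is dropped: it moves faster than 0.6 m/s (a fall of about 18 mm) with no finger touching it (contact force between the fingers and tub below 0.05 N and linear speed of tub above 0.6 m/s).
It fails at once if the mug, the pot lid or the teaspoon is moved more than 30 mm (distance of any of mug, pot_lid, teaspoon from where it was at the start of the episode above 0.03 m).
It also fails if it takes over 51 s, if anything falls off the work surface, if the arm or the gripper's body presses on something with over 40 N, if the wrist force passes 120 N, or if a joint passes its speed limit or range.

## Working session

There is one attempt and no reset: what is moved stays moved. The work goes in short steps, Python scripts to look and compute and a tool call to move; the robot and the scene stay as the last step left them, time stands still between calls to the robot, and variables do not carry over. Pictures are saved under pics/ and viewed, and the job is handed in when it is done.

Besides the shell and the picture viewer there is one more tool, called after "Emit:" as name(argument=value, ...) on one line, values as JSON. move_arm: Moves the arm, as the interface text tells. Its arguments: {"type":"object","properties":{"deltas":{"type":"array"}},"required":["deltas"]}

```bash
ls; mkdir -p pics; python3 - <<'E'
from cell import get_state, cams, workorder
import cv2,numpy as np
s=get_state();print({k:np.round(v,3) for k,v in s.items()})
for n in ["scene","side","wrist"]:
    im=cams.camera(n);cv2.imwrite(f"pics/{n}0.png",im[:,:,::-1])
    i=cams.camera_info(n);print(n,{k:np.round(v,4).tolist() for k,v in i.items()})
E
```

```text
pics
{'time': np.float64(0.0), 'q': array([-1.27 ,  0.314, -0.048,  1.21 ,  0.   ,  1.571]), 'joint_vel': array([ 0.001, -0.   , -0.001, -0.   , -0.001, -0.001]), 'tau': array([ 2.0000e-03, -5.3959e+01,  3.3975e+01,  1.9000e-02,  0.0000e+00,
        0.0000e+00]), 'position': array([ 0.178, -0.573,  0.404]), 'tcp_rot': array([-3.104, -0.47 ,  0.   ]), 'wrist_force': array([0.451, 0.233, 0.071]), 'moment': array([-0.009, -0.084,  0.04 ]), 'gripper_width': np.float64(1.0)}
scene {'K': [[378.9397, 0.0, 311.209], [0.0, 378.9397, 200.4813], [0.0, 0.0, 1.0]], 'origin': [0.8892, 0.5721, 0.5426], 'attitude': [-0.625, -2.5295, 1.2995]}
side {'K': [[373.0047, 0.0, 325.7131], [0.0, 373.0047, 196.3278], [0.0, 0.0, 1.0]], 'origin': [0.4209, -0.5843, 0.7473], 'attitude': [-2.4353, 0.3365, -0.1164]}
wrist {'K': [[345.1869, 0.0, 325.0396], [0.0, 345.1869, 198.4002], [0.0, 0.0, 1.0]], 'origin': [0.2567, -0.5491, 0.373], 'attitude': [2.3089, -1.6985, -0.283]}
```

View pics/scene0.png

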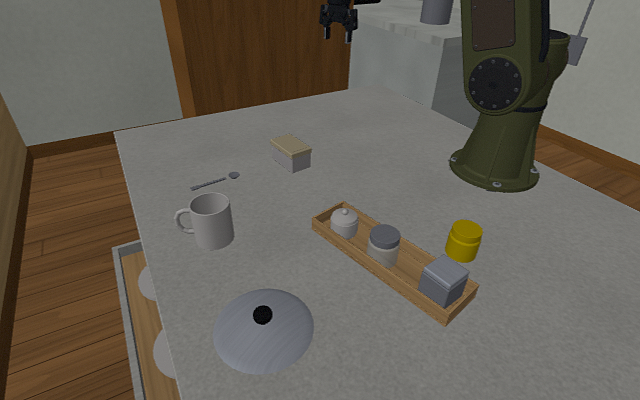

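View pics/side0.png

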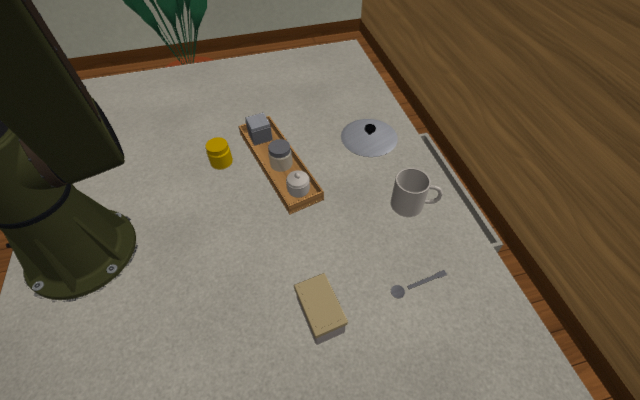

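View pics/wrist0.png

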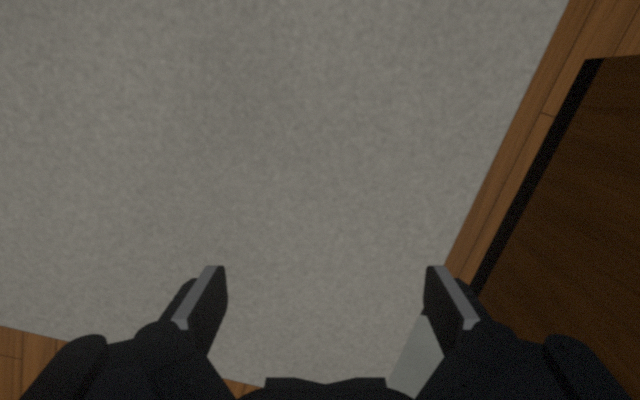

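Scene view: the tub is at (291,153), the caddy at about (395,260), the pot at (344,223), the jar at (384,245) and the tin at (444,280). The yellow jar at (464,241) is outside the caddy and is a look-alike. I'll measure these by fitting silhouettes in both views.

```bash
cat > h.py <<'E'
from cell import get_state, cams, workorder
import cv2,numpy as np
from scipy.optimize import minimize
from scipy.spatial.transform import Rotation as R
def proj(info,P):
    Rm=R.from_rotvec(info["attitude"]).as_matrix();K=np.array(info["K"])
    c=(np.asarray(P)-info["origin"])@Rm; p=c@K.T
    return p[:,:2]/p[:,2:]
def box(lx,ly,z0,z1): return np.array([[a*lx/2,b*ly/2,z] for a in(-1,1) for b in(-1,1) for z in(z0,z1)])
def cyl(d,z0,z1):
    t=np.linspace(0,2*np.pi,33)[:-1]
    return np.array([[d/2*np.cos(a),d/2*np.sin(a),z] for a in t for z in(z0,z1)])
M={"tub":np.vstack([box(.064,.108,0,.062),box(.068,.112,.046,.062)]),
"caddy":box(.098,.342,0,.034),"jar":cyl(.062,0,.066),"tin":box(.058,.058,0,.064),
"pot":np.vstack([cyl(.060,0,.040),cyl(.012,.05,.062)])}
def place(P,x,y,yaw,z):
    c,s=np.cos(yaw),np.sin(yaw)
    return P@np.array([[c,s,0],[-s,c,0],[0,0,1]])+[x,y,z]
def hull(info,P):
    return cv2.convexHull(proj(info,P).astype(np.float32))[:,0]
def hullmask(info,P):
    m=np.zeros((400,640),np.uint8);cv2.fillPoly(m,[np.round(hull(info,P)*16).astype(np.int32)],1,shift=4);return m>0
def iou(a,b): return (a&b).sum()/max(1,(a|b).sum())
def ray(info,px,z):
    Rm=R.from_rotvec(info["attitude"]).as_matrix();K=np.array(info["K"])
    d=Rm@np.linalg.solve(K,[px[0],px[1],1]);o=np.array(info["origin"]);return o+d*(z-o[2])/d[2]
E
cat > m.py <<'E'
from h import *
import pickle,sys
out={}
for n in ["scene","side"]:
    im=cams.camera(n);info=cams.camera_info(n)
    for t in ["tub","caddy","jar","pot","tin"]:
        out[n,t]=[(d["p"],d["position"],d["pixels"]) for d in cams.outline_of(n,t)]
        print(n,t,[(round(d[0],2),np.round(d[1]).tolist(),int(d[2].sum())) for d in out[n,t]])
    out[n]=(im,info)
pickle.dump(out,open("m.pkl","wb"))
E
python3 m.py; python3 -c "from cell import get_state;print(get_state()['time'])"
```

```text
scene tub [(0.78, [289.0, 150.0], 1085), (0.6, [261.0, 330.0], 6797)]
scene caddy [(0.87, [397.0, 266.0], 4972)]
scene jar [(0.96, [462.0, 244.0], 1281), (0.62, [383.0, 244.0], 1150), (0.23, [400.0, 267.0], 4585)]
scene pot [(0.57, [344.0, 221.0], 665)]
scene tin [(0.66, [440.0, 281.0], 1791), (0.47, [290.0, 154.0], 1137), (0.29, [383.0, 241.0], 1181)]
side tub [(0.63, [318.0, 307.0], 2342), (0.48, [282.0, 156.0], 657)]
side caddy [(0.68, [282.0, 173.0], 2087)]
side jar [(0.77, [278.0, 156.0], 629), (0.65, [219.0, 152.0], 628)]
side pot [(0.77, [299.0, 183.0], 534), (0.68, [412.0, 284.0], 296)]
side tin [(0.55, [258.0, 128.0], 612)]
0.75
```

```bash
cat > fit.py <<'E'
from h import *
import pickle
o=pickle.load(open("m.pkl","rb"))
V=["scene","side"]
near={("scene","tub"):(290,152),("side","tub"):(319,307),("scene","jar"):(383,244),("side","jar"):(279,155),("scene","pot"):(344,222),("side","pot"):(298,184),("scene","tin"):(441,281),("side","tin"):(258,128),("scene","caddy"):(397,266),("side","caddy"):(282,173)}
def pick(v,t):
    c=[d for d in o[v,t] if np.hypot(*(np.array(d[1])-near[v,t]))<15]
    return c[0][2] if c else None
mk={(v,t):pick(v,t) for v in V for t in M}
def nm(f,x0,st):
    x0=np.array(x0,float);S=np.vstack([x0]+[x0+np.eye(len(x0))[i]*st[i] for i in range(len(x0))])
    r=minimize(f,x0,method="Nelder-Mead",options=dict(initial_simplex=S,xatol=1e-4,fatol=1e-4,maxiter=400));return r
res={}
def p0(t,z): return np.mean([ray(o[v][1],near[v,t],z)[:2] for v in V],0)
# tub
best=None
for y0 in np.arange(-1.5,1.5,.4):
    f=lambda p:-np.mean([iou(hullmask(o[v][1],place(M["tub"],*p,0)),mk[v,"tub"]) for v in V])
    r=nm(f,[*p0("tub",.03),y0],[.01,.01,.2])
    if best is None or r.fun<best.fun: best=r
res["tub"]=best.x;print("tub",best.x.round(4),best.fun)
# caddy: union of everything
U={v:np.any([mk[v,t] for t in ["caddy","jar","pot","tin"] if mk[v,t] is not None],0) for v in V}
def walls(p):
    w=[]
    for cx,cy,lx,ly in [(-.0465,0,.005,.342),(.0465,0,.005,.342),(0,-.1685,.098,.005),(0,.1685,.098,.005)]:
        w.append((place(np.array([[cx,cy,.017]]),*p,0)[0],place(box(lx,ly,0,.034)+[cx,cy,0],*p,0)))
    return w
def vis(v,t,q,cad):
    info=o[v][1];m=hullmask(info,place(M[t],q[0],q[1],q[2],.005))
    ws=walls(cad);O=np.array(info["origin"])[:2]
    c,s=np.cos(cad[2]),np.sin(cad[2]);Rt=np.array([[c,s],[-s,c]])
    ol=Rt@(O-cad[:2])
    use=[ol[0]<0,ol[0]>0,ol[1]<0,ol[1]>0]
    for u,w in zip(use,ws):
        if u: m&=~hullmask(info,w[1])
    return m
items={t:np.array([*p0(t,.04),0.]) for t in ["jar","pot","tin"]}
ci=np.array([*p0("caddy",.02),0.])
for it in range(2):
    def fc(p):
        s=0
        for v in V:
            h=hullmask(o[v][1],place(M["caddy"],*p,0))
            for t in items: h=h|hullmask(o[v][1],place(M[t],*items[t],.005))
            s-=iou(h,U[v])
        return s/2
    r=nm(fc,ci,[.01,.01,.1]);ci=r.x;print("caddy",ci.round(4),r.fun)
    for t in items:
        def fi(p):
            q=[p[0],p[1],ci[2]+(p[2] if t=="tin" else 0)]
            L=[]
            for v in V:
                if mk[v,t] is None: continue
                m=vis(v,t,q,ci)
                if v=="side" and t=="jar": m&=~hullmask(o[v][1],place(M["pot"],*items["pot"],.005))
                L.append(iou(m,mk[v,t]))
            return -np.mean(L)
        x0=[items[t][0],items[t][1]]+([0] if t=="tin" else [])
        r=nm(fi,x0,[.01,.01,.08][:len(x0)])
        items[t]=np.array([r.x[0],r.x[1],ci[2]+(r.x[2] if t=="tin" else 0)])
        print(t,items[t].round(4),r.fun)
c,s=np.cos(ci[2]),np.sin(ci[2]);Rt=np.array([[c,s],[-s,c]])
for t in items: print(t,"in caddy",(Rt@(items[t][:2]-ci[:2])).round(4))
if "tub" in res: print("tub in caddy",(Rt@(res["tub"][:2]-ci[:2])).round(4),res["tub"][2]-ci[2])
res.update(items);res["caddy"]=ci;pickle.dump(res,open("res.pkl","wb"))
for v in V:
    im=o[v][0][:,:,::-1].copy()
    for t in res:
        cv2.polylines(im,[np.round(hull(o[v][1],place(M[t],*res[t][:3],0 if t in("tub","caddy") else .005))).astype(int)],True,(0,0,255),1)
    cr=im[110:340,240:500] if v=="scene" else im[100:350,210:370]
    cv2.imwrite(f"pics/fit_{v}.png",cv2.resize(cr,None,fx=2.3,fy=2.3))
E
python3 fit.py
```

```text
tub [ 0.4878 -0.2927  0.0941] -0.9079620032521847
caddy [0.4896 0.1528 0.2406] -0.9427771175356978
jar [0.4954 0.1475 0.2406] -0.8589304497293414
pot [0.5222 0.047  0.2406] -0.8914777680906714
tin [0.4593 0.2736 0.2645] -0.8548814537882732
caddy [0.4899 0.1534 0.2258] -0.9456581993241213
jar [0.4956 0.1474 0.2258] -0.856016156462585
pot [0.5216 0.0454 0.2258] -0.8774184632393587
tin [0.4624 0.2738 0.1873] -0.8689986975737863
jar in caddy [ 0.0042 -0.0072]
pot in caddy [ 0.0067 -0.1124]
tin in caddy [0.0002 0.1235]
tub in caddy [-0.1019 -0.4344] -0.1316801775535909
```

View pics/fit_scene.png

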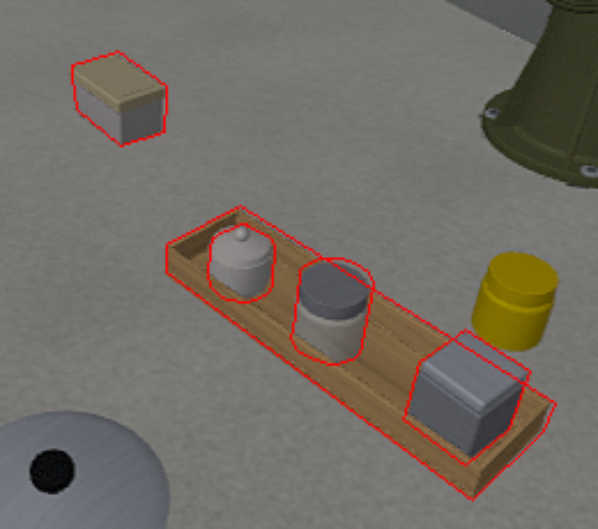

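View pics/fit_side.png

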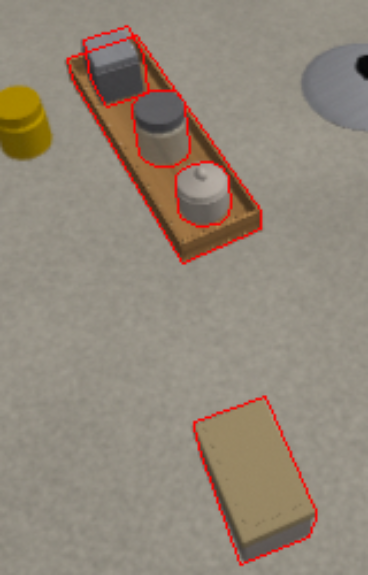

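The silhouettes agree to a few mm. In caddy y, the pot is at -112 mm, the jar at -7 and the tin at +123. The largest gap is between jar and tin, so I'll push the jar (and the pot ahead of it) to -y, then nudge the tin to +y. Next I'll check the tool geometry.

```bash
python3 - <<'E'
from h import *
s=get_state();T=R.from_rotvec(s["tcp_rot"]).as_matrix();print(T.round(3), "jaw ang",np.arctan2(T[1,1],T[0,1]))
i=cams.camera_info("wrist");C=R.from_rotvec(i["attitude"]).as_matrix()
print("cam in tool", (T.T@(np.array(i["origin"])-s["position"])).round(4)); print((T.T@C).round(3))
# inner fingertip edges: (226,268),(426,268)
K=np.array(i["K"]);
for px in [(212,268),(226,268),(426,268),(437,268),(186,325),(466,325)]:
    d=T.T@C@np.linalg.solve(K,[*px,1]); o=T.T@(np.array(i["origin"])-s["position"])
    # intersect with |y|=.0425
    k=(np.sign(px[0]-325)*-1*np.sign(d[1])*0+np.sign(d[1])*.0425-o[1])/d[1]
    print(px,(o+k*d).round(4))
import pickle;r=pickle.load(open("res.pkl","rb"));c=r["caddy"]
def w(x,y): a=c[2];return (c[0]+x*np.cos(a)-y*np.sin(a),c[1]+x*np.sin(a)+y*np.cos(a))
for y in [.045,.06]: print(y,np.round(w(0,y),4))
E
```

```text
[[ 0.955  0.296 -0.   ]
 [ 0.296 -0.955 -0.   ]
 [-0.     0.    -1.   ]] jaw ang -1.2700297789023784
cam in tool [0.0825 0.0008 0.0311]
[[ 0.001 -0.947 -0.321]
 [ 1.     0.001 -0.001]
 [ 0.001 -0.321  0.947]]
(212, 268) [ 0.0149 -0.0425  0.1475]
(226, 268) [ 0.0053 -0.0425  0.1639]
(426, 268) [0.0094 0.0425 0.1572]
(437, 268) [0.0166 0.0425 0.1448]
(186, 325) [ 0.0107 -0.0425  0.1201]
(466, 325) [0.0142 0.0425 0.1159]
0.045 [0.4798 0.1973]
0.06 [0.4764 0.2119]
```

```bash
python3 -c "
import cv2
a=cv2.imread('pics/wrist0.png')[240:400,0:640];cv2.imwrite('pics/w_crop.png',a)
b=cv2.imread('pics/scene0.png')[120:320,250:490];cv2.imwrite('pics/s_crop.png',cv2.resize(b,None,fx=3,fy=3,interpolation=cv2.INTER_CUBIC)[:600])"
```

```text
(no output)
```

View pics/s_crop.png

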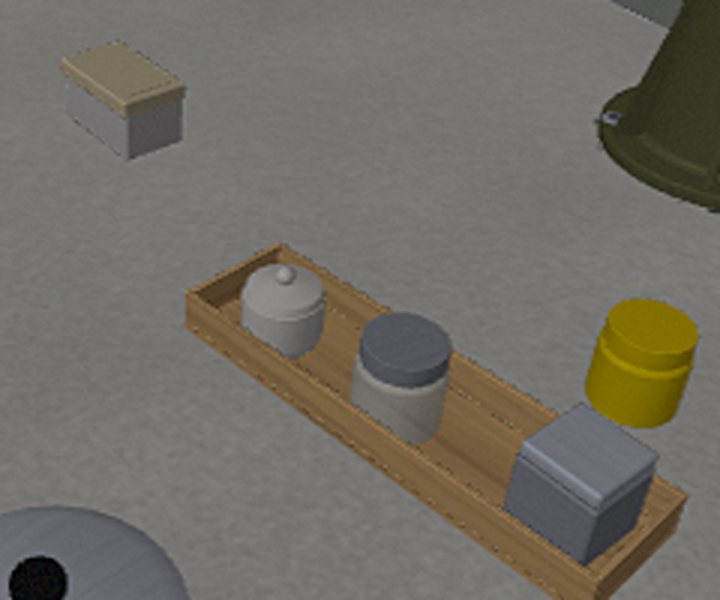

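The crop confirms it: the silver-lidded jar (400,370), pot (285,310) and tin (585,480) are in the caddy, and the yellow jar at (640,360) is outside.

Emit:
move_arm(deltas=[{"fingers": 1,"dx": 0.04,"dy": 0.045,"dz": 0,"yaw": 0.187},{"fingers": 1,"dx": 0.04,"dy": 0.045,"dz": 0,"yaw": 0.187},{"fingers": 1,"dx": 0.04,"dy": 0.045,"dz": 0,"yaw": 0.187},{"fingers": 1,"dx": 0.04,"dy": 0.045,"dz": 0,"yaw": 0.187},{"fingers": 1,"dx": 0.04,"dy": 0.045,"dz": 0,"yaw": 0.187},{"fingers": 1,"dx": 0.04,"dy": 0.045,"dz": 0,"yaw": 0.187},{"fingers": 1,"dx": 0.04,"dy": 0.045,"dz": 0,"yaw": 0.187},{"fingers": 1,"dx": 0.04,"dy": 0.045,"dz": 0,"yaw": 0.187}])

```text
time: 1.75
position: [0.4989, -0.2114, 0.405]
tcp_rot: [1.949, 2.463, 0.0]
wrist_force: [1.2, -0.7, -0.8]
gripper_width: -0.002
```

Emit:
move_arm(deltas=[{"fingers": 1,"dx": 0,"dy": 0.06,"dz": 0,"yaw": 0},{"fingers": 1,"dx": 0,"dy": 0.06,"dz": 0,"yaw": 0},{"fingers": 1,"dx": 0,"dy": 0.06,"dz": 0,"yaw": 0},{"fingers": 1,"dx": 0,"dy": 0.06,"dz": 0,"yaw": 0},{"fingers": 1,"dx": 0,"dy": 0.06,"dz": 0,"yaw": 0},{"fingers": 1,"dx": -0.01,"dy": 0.06,"dz": 0,"yaw": 0},{"fingers": 1,"dx": 0,"dy": 0,"dz": 0,"yaw": 0}])

```text
time: 2.62
position: [0.487, 0.1505, 0.4048]
tcp_rot: [-1.949, -2.464, -0.001]
wrist_force: [-1.3, -1.3, -1.0]
gripper_width: -0.0
```

```bash
cat > snap.py <<'E'
from h import *
import sys,pickle
n=sys.argv[1]
s=get_state();i=cams.camera_info("wrist");im=cams.camera("wrist");pickle.dump((s,i,im),open(n+".pkl","wb"))
T=R.from_rotvec(s["tcp_rot"]).as_matrix();print(s["time"],s["position"].round(4),"jaw",np.arctan2(T[1,1],T[0,1]).round(4))
a=im[:,:,::-1].copy()
try:
    r=pickle.load(open("res.pkl","rb"))
    for t in sys.argv[2:]:
        cv2.polylines(a,[np.round(hull(i,place(M[t],*r[t][:3],0 if t in("tub","caddy") else .005))).astype(int)],True,(0,0,255),1)
except Exception as e: print(e)
cv2.imwrite(f"pics/{n}.png",a)
E
python3 snap.py w1 caddy jar pot tin
```

```text
2.625 [0.487  0.1505 0.4048] jaw 0.2324
```

View pics/w1.png

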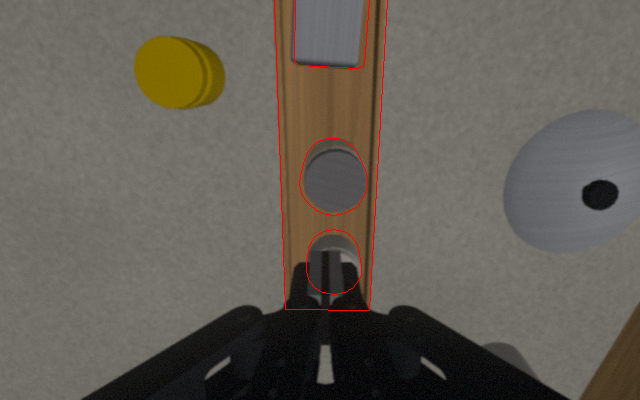

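The wrist view confirms the fits: the jar is at (335,182), the tin's edge is at row 67, and the caddy axis is aligned with the tool. I'm going down into the jar–tin gap with the fingers closed.

Emit:
move_arm(deltas=[{"fingers": 1,"dx": -0.007,"dy": 0.061,"dz": 0,"yaw": -0.006},{"fingers": 1,"dx": 0,"dy": 0,"dz": -0.05,"yaw": 0},{"fingers": 1,"dx": 0,"dy": 0,"dz": -0.05,"yaw": 0},{"fingers": 1,"dx": 0,"dy": 0,"dz": -0.04,"yaw": 0},{"fingers": 1,"dx": 0,"dy": 0,"dz": -0.03,"yaw": 0},{"fingers": 1,"dx": 0,"dy": 0,"dz": -0.02,"yaw": 0},{"fingers": 1,"dx": 0,"dy": 0,"dz": -0.017,"yaw": 0},{"fingers": 1,"dx": 0,"dy": 0,"dz": 0,"yaw": 0}])

```text
time: 3.68
position: [0.4805, 0.2061, 0.1966]
tcp_rot: [-1.966, -2.449, 0.004]
wrist_force: [-0.3, -0.3, 0.4]
gripper_width: 0.002
```

```bash
python3 snap.py w2; python3 -c "
from h import *
cv2.imwrite('pics/sc2.png',cv2.resize(cams.camera('scene')[150:340,280:520,::-1],None,fx=3,fy=3))"
```

```text
3.675 [0.4805 0.2061 0.1966] jaw 0.2177
```

View pics/sc2.png

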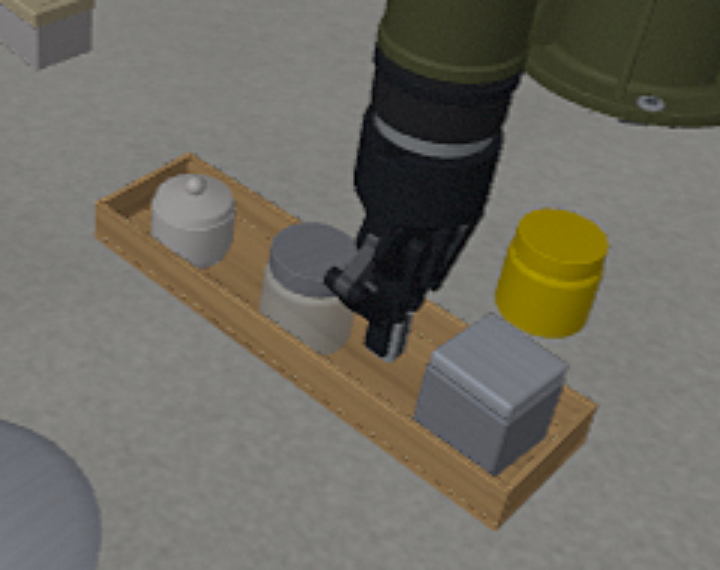

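Emit:
move_arm(deltas=[{"fingers": 1,"dx": 0.0016,"dy": -0.0068,"dz": 0,"yaw": 0},{"fingers": 1,"dx": 0.0011,"dy": -0.0049,"dz": 0,"yaw": 0},{"fingers": 1,"dx": 0.0011,"dy": -0.0049,"dz": 0,"yaw": 0},{"fingers": 1,"dx": 0.0011,"dy": -0.0049,"dz": 0,"yaw": 0},{"fingers": 1,"dx": 0.0011,"dy": -0.0049,"dz": 0,"yaw": 0},{"fingers": 1,"dx": 0.0011,"dy": -0.0049,"dz": 0,"yaw": 0},{"fingers": 1,"dx": 0.0011,"dy": -0.0049,"dz": 0,"yaw": 0},{"fingers": 1,"dx": 0.0011,"dy": -0.0049,"dz": 0,"yaw": 0}])

```text
time: 4.78
position: [0.4901, 0.1665, 0.1977]
tcp_rot: [-1.964, -2.452, 0.0]
wrist_force: [-0.9, 1.8, 1.4]
gripper_width: 0.0
```

Emit:
move_arm(deltas=[{"fingers": 1,"dx": 0.0011,"dy": -0.0049,"dz": 0,"yaw": 0},{"fingers": 1,"dx": 0.0011,"dy": -0.0049,"dz": 0,"yaw": 0},{"fingers": 1,"dx": 0.0011,"dy": -0.0049,"dz": 0,"yaw": 0},{"fingers": 1,"dx": 0.0011,"dy": -0.0049,"dz": 0,"yaw": 0},{"fingers": 1,"dx": 0.0011,"dy": -0.0049,"dz": 0,"yaw": 0}])

```text
time: 5.4
position: [0.4956, 0.142, 0.1977]
tcp_rot: [-1.964, -2.452, 0.0]
wrist_force: [-0.8, 4.1, 0.4]
gripper_width: 0.001
```

```bash
python3 -c "
from h import *
cv2.imwrite('pics/sc3.png',cv2.resize(cams.camera('scene')[150:340,280:520,::-1],None,fx=3,fy=3))
cv2.imwrite('pics/sd3.png',cv2.resize(cams.camera('side')[90:230,200:370,::-1],None,fx=4,fy=4))"
```

```text
(no output)
```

View pics/sc3.png

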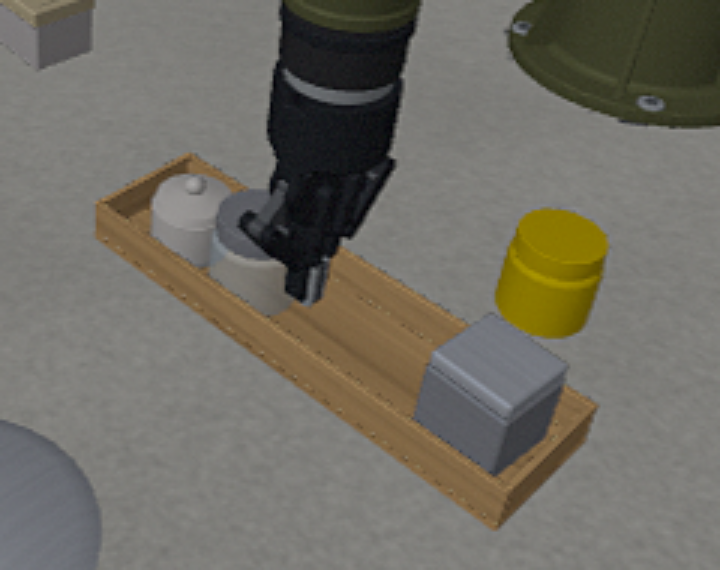

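View pics/sd3.png

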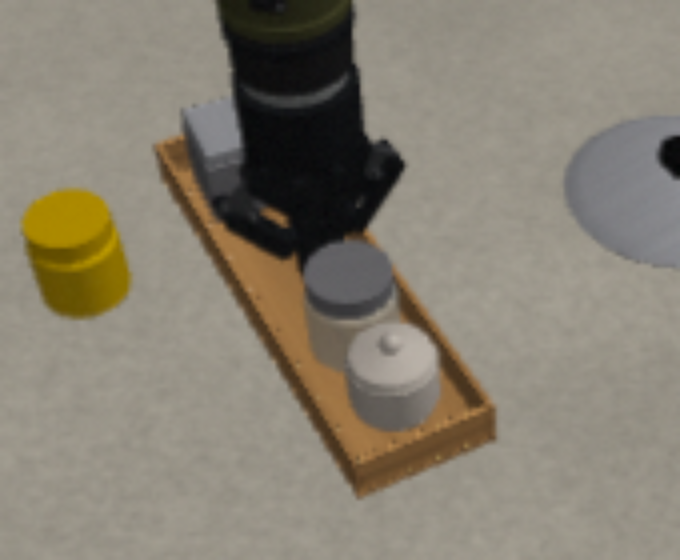

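Emit:
move_arm(deltas=[{"fingers": 1,"dx": 0.0008,"dy": -0.0034,"dz": 0,"yaw": 0},{"fingers": 1,"dx": 0.0008,"dy": -0.0034,"dz": 0,"yaw": 0},{"fingers": 1,"dx": 0.0008,"dy": -0.0034,"dz": 0,"yaw": 0},{"fingers": 1,"dx": 0.0008,"dy": -0.0034,"dz": 0,"yaw": 0}])

```text
time: 6.0
position: [0.4988, 0.1286, 0.1977]
tcp_rot: [-1.964, -2.452, -0.0]
wrist_force: [0.1, 2.6, 0.6]
gripper_width: 0.001
```

```bash
python3 -c "
from h import *
cv2.imwrite('pics/sc4.png',cv2.resize(cams.camera('scene')[150:340,280:520,::-1],None,fx=3,fy=3))"
```

```text
(no output)
```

View pics/sc4.png

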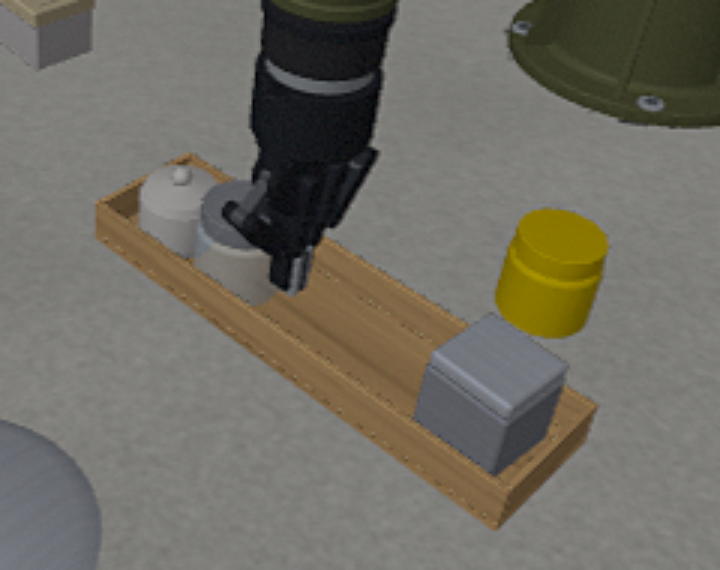

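Emit:
move_arm(deltas=[{"fingers": 1,"dx": -0.009,"dy": 0.039,"dz": 0,"yaw": 0},{"fingers": 1,"dx": -0.01,"dy": 0.039,"dz": 0,"yaw": 0},{"fingers": 1,"dx": -0.0045,"dy": 0.0195,"dz": 0,"yaw": 0},{"fingers": 1,"dx": -0.0009,"dy": 0.0039,"dz": 0,"yaw": 0},{"fingers": 1,"dx": -0.0009,"dy": 0.0039,"dz": 0,"yaw": 0},{"fingers": 1,"dx": -0.0009,"dy": 0.0039,"dz": 0,"yaw": 0},{"fingers": 1,"dx": -0.0009,"dy": 0.0039,"dz": 0,"yaw": 0},{"fingers": 1,"dx": 0,"dy": 0,"dz": 0,"yaw": 0}])

```text
time: 7.05
position: [0.4717, 0.2418, 0.1977]
tcp_rot: [-1.964, -2.452, -0.0]
wrist_force: [-0.2, -0.2, 0.5]
gripper_width: 0.002
```

```bash
python3 -c "
from h import *
cv2.imwrite('pics/sc5.png',cv2.resize(cams.camera('scene')[150:340,280:520,::-1],None,fx=3,fy=3))"
```

```text
(no output)
```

View pics/sc5.png

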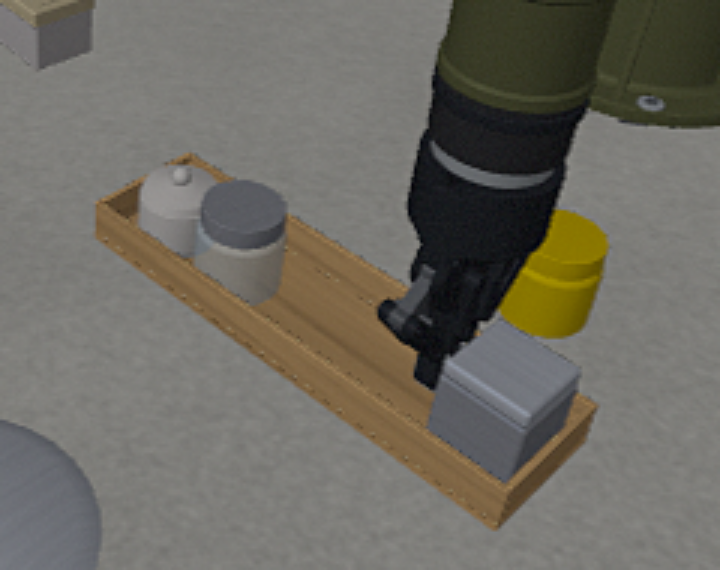

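Emit:
move_arm(deltas=[{"fingers": 1,"dx": 0.001,"dy": -0.006,"dz": 0.01,"yaw": 0},{"fingers": 1,"dx": 0.0,"dy": 0,"dz": 0.06,"yaw": 0},{"fingers": 0,"dx": 0.0,"dy": -0.03,"dz": 0.05,"yaw": 0},{"fingers": 0,"dx": 0.003,"dy": -0.06,"dz": 0.01,"yaw": -0.03},{"fingers": 0,"dx": 0.003,"dy": -0.06,"dz": 0.01,"yaw": -0.03},{"fingers": 0,"dx": 0.003,"dy": -0.06,"dz": 0.01,"yaw": -0.03},{"fingers": 0,"dx": 0.003,"dy": -0.06,"dz": 0.01,"yaw": -0.03},{"fingers": 0,"dx": 0.003,"dy": -0.06,"dz": 0,"yaw": 0}])

```text
time: 8.1
position: [0.4876, -0.0964, 0.3596]
tcp_rot: [2.106, 2.328, 0.003]
wrist_force: [0.6, -0.2, 0.0]
gripper_width: 1.001
```

Emit:
move_arm(deltas=[{"fingers": 0,"dx": 0,"dy": -0.06,"dz": 0,"yaw": 0},{"fingers": 0,"dx": 0,"dy": -0.06,"dz": 0,"yaw": 0},{"fingers": 0,"dx": 0,"dy": -0.06,"dz": 0,"yaw": 0},{"fingers": 0,"dx": 0,"dy": -0.02,"dz": 0,"yaw": 0},{"fingers": 0,"dx": 0,"dy": 0,"dz": 0,"yaw": 0}])

```text
time: 8.72
position: [0.4872, -0.2952, 0.3579]
tcp_rot: [-2.11, -2.327, -0.001]
wrist_force: [0.1, 0.3, 0.3]
gripper_width: 0.998
```

```bash
python3 snap.py w3 tub
```

```text
8.725 [ 0.4872 -0.2952  0.3579] jaw 0.0977
```

View pics/w3.png

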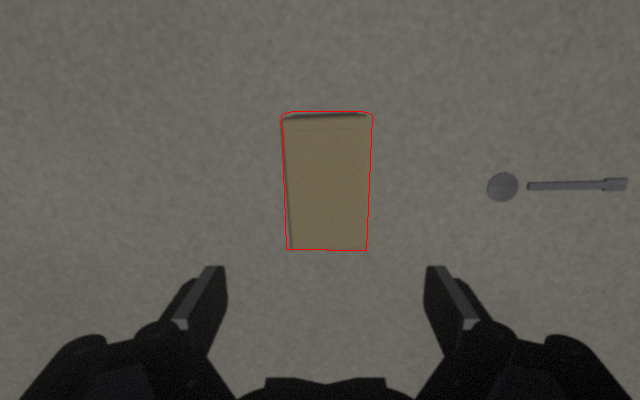

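```bash
cat > lid.py <<'E'
from h import *
import pickle,sys
s,i,im=pickle.load(open(sys.argv[1]+".pkl","rb"));zt=float(sys.argv[2])
a=im.astype(int);m=((a[:,:,0]-a[:,:,2])>18).astype(np.uint8);m[260:]=0
n,l,st,c=cv2.connectedComponentsWithStats(m);k=1+np.argmax(st[1:,4])
pts=cv2.findContours((l==k).astype(np.uint8),cv2.RETR_EXTERNAL,cv2.CHAIN_APPROX_NONE)[0][0][:,0]
W=np.array([ray(i,p,zt)[:2] for p in cv2.convexHull(pts)[:,0]])
r=cv2.minAreaRect((W*1000).astype(np.float32));print(r, s["position"])
E
python3 lid.py w3 .062
```

```text
((488.7185974121094, -292.80291748046875), (66.8785400390625, 111.47370147705078), 7.99121618270874) [ 0.48720646 -0.29522556  0.3578887 ]
```

```bash
cat >> lid.py <<'E'
ys=pts[:,1]
L=[];Rr=[];mm=(l==k)
r0,r1=ys.min()+12,ys.max()-6
for row in range(r0,r1):
    x=np.where(mm[row])[0];L.append(ray(i,(x[0]-.5,row),zt)[:2]);Rr.append(ray(i,(x[-1]+.5,row),zt)[:2])
for E in (L,Rr):
    v=cv2.fitLine(np.float32(E),cv2.DIST_HUBER,0,.001,.001).ravel();print(v, np.arctan2(-v[0],v[1]) if v[1]>0 else np.arctan2(v[0],-v[1]))
L,Rr=np.array(L),np.array(Rr);print("width",np.linalg.norm(L-Rr,axis=1).mean(),"mid",((L+Rr)/2).mean(0))
E
python3 lid.py w3 .062; python3 -c "
import cv2;cv2.imwrite('pics/w3c.png',cv2.resize(cv2.imread('pics/w3.png')[100:260,270:385],None,fx=3.5,fy=3.5,interpolation=0))"
```

```text
((488.7185974121094, -292.80291748046875), (66.8785400390625, 111.47370147705078), 7.99121618270874) [ 0.48720646 -0.29522556  0.3578887 ]
[ 0.14077815 -0.9900412   0.45560676 -0.29540068] 0.14124736
[ 0.13947684 -0.9902253   0.5233914  -0.29635325] 0.13993306
width 0.06692723383280105 mid [ 0.48890719 -0.29209981]
```

View pics/w3c.png

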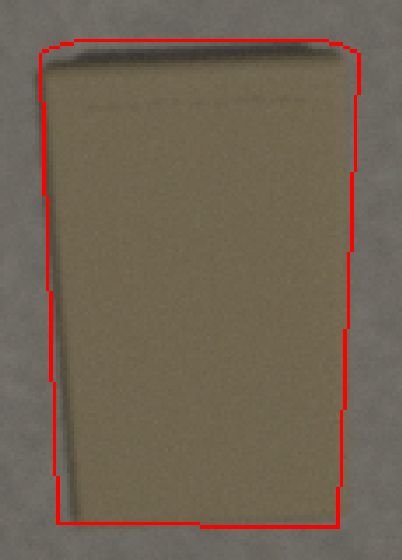

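The lid edges give a tub yaw of 0.140 and a centre at (0.489, -0.293). I'm rotating slightly and descending.

Emit:
move_arm(deltas=[{"fingers": 0,"dx": 0.0016,"dy": 0.0024,"dz": -0.04,"yaw": 0.042},{"fingers": 0,"dx": 0,"dy": 0,"dz": -0.04,"yaw": 0},{"fingers": 0,"dx": 0,"dy": 0,"dz": -0.03,"yaw": 0},{"fingers": 0,"dx": 0,"dy": 0,"dz": -0.02,"yaw": 0},{"fingers": 0,"dx": 0,"dy": 0,"dz": -0.014,"yaw": 0},{"fingers": 0,"dx": 0,"dy": 0,"dz": -0.01,"yaw": 0},{"fingers": 0,"dx": 0,"dy": 0,"dz": 0,"yaw": 0}])

```text
time: 9.65
position: [0.4892, -0.2912, 0.2035]
tcp_rot: [-2.057, -2.374, 0.0]
wrist_force: [0.3, 0.4, -0.5]
gripper_width: 0.998
```

```bash
python3 snap.py w4; python3 -c "
from h import *
cv2.imwrite('pics/sc6.png',cv2.resize(cams.camera('scene')[90:210,210:370,::-1],None,fx=4,fy=4))"
```

```text
9.65 [ 0.4892 -0.2912  0.2035] jaw 0.1427
```

View pics/sc6.png

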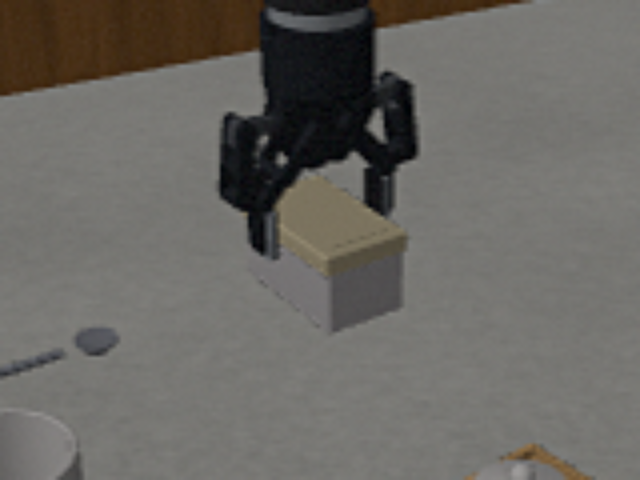

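View pics/w4.png

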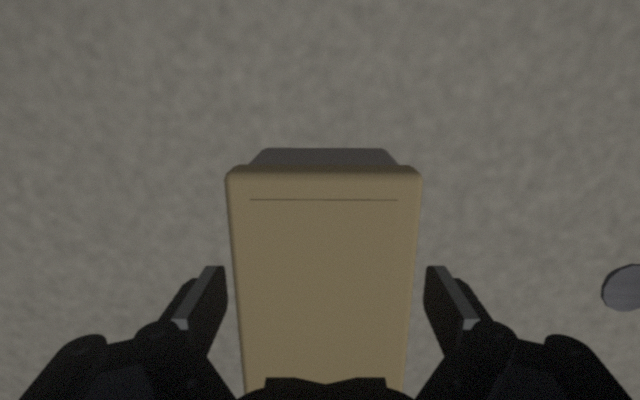

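Emit:
move_arm(deltas=[{"fingers": 0,"dx": 0,"dy": -0.001,"dz": 0.006,"yaw": 0},{"fingers": 1,"dx": 0,"dy": 0,"dz": 0,"yaw": 0},{"fingers": 1,"dx": 0,"dy": 0,"dz": 0,"yaw": 0},{"fingers": 1,"dx": 0,"dy": 0,"dz": 0,"yaw": 0},{"fingers": 1,"dx": 0,"dy": 0,"dz": 0,"yaw": 0},{"fingers": 1,"dx": 0,"dy": 0,"dz": 0.01,"yaw": 0},{"fingers": 1,"dx": 0,"dy": 0,"dz": 0.03,"yaw": 0},{"fingers": 1,"dx": 0,"dy": 0,"dz": 0.04,"yaw": 0}])

```text
time: 10.75
position: [0.4886, -0.2924, 0.2898]
tcp_rot: [-2.057, -2.371, 0.001]
wrist_force: [-0.1, -1.1, -1.2]
gripper_width: 0.782
```

```bash
python3 snap.py w5; python3 -c "
from h import *
cv2.imwrite('pics/sc7.png',cv2.resize(cams.camera('scene')[70:200,220:360,::-1],None,fx=4.5,fy=4.5))
cv2.imwrite('pics/sd7.png',cv2.resize(cams.camera('side')[230:380,240:400,::-1],None,fx=3.5,fy=3.5))"
```

```text
10.75 [ 0.4886 -0.2924  0.2898] jaw 0.1419
```

View pics/sc7.png

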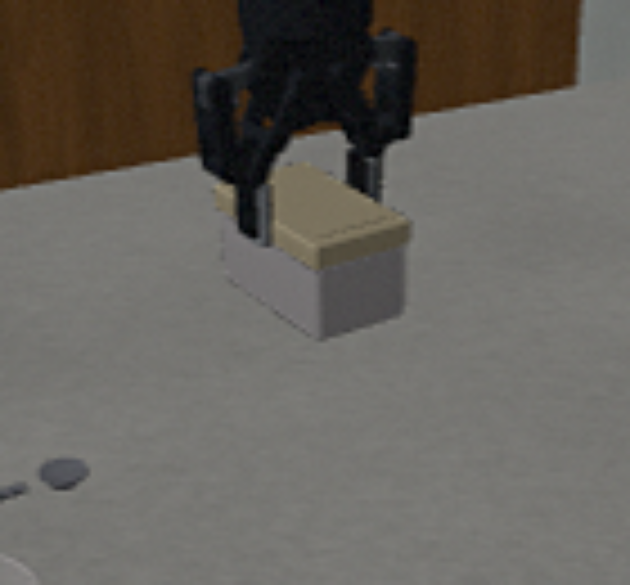

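View pics/w5.png

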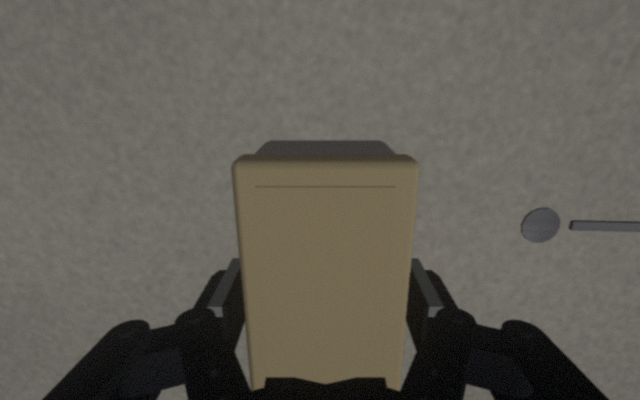

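The tub is held level with the fingertips on the lid. I'm carrying it to above the gap.

Emit:
move_arm(deltas=[{"fingers": 1,"dx": 0,"dy": 0.02,"dz": 0.03,"yaw": 0.01},{"fingers": 1,"dx": 0,"dy": 0.04,"dz": 0.02,"yaw": 0.01},{"fingers": 1,"dx": -0.001,"dy": 0.05,"dz": 0,"yaw": 0.01},{"fingers": 1,"dx": -0.001,"dy": 0.05,"dz": 0,"yaw": 0.01},{"fingers": 1,"dx": -0.001,"dy": 0.05,"dz": 0,"yaw": 0.01},{"fingers": 1,"dx": -0.001,"dy": 0.05,"dz": 0,"yaw": 0.01},{"fingers": 1,"dx": -0.001,"dy": 0.05,"dz": 0,"yaw": 0.01},{"fingers": 1,"dx": -0.001,"dy": 0.05,"dz": 0,"yaw": 0.014}])

```text
time: 11.9
position: [0.4824, 0.0687, 0.3385]
tcp_rot: [-1.956, -2.457, 0.002]
wrist_force: [0.9, 0.5, -2.1]
gripper_width: 0.784
```

Emit:
move_arm(deltas=[{"fingers": 1,"dx": 0,"dy": 0.05,"dz": 0,"yaw": 0},{"fingers": 1,"dx": 0,"dy": 0.04,"dz": 0,"yaw": 0},{"fingers": 1,"dx": 0,"dy": 0.02,"dz": 0,"yaw": 0},{"fingers": 1,"dx": 0,"dy": 0.007,"dz": 0,"yaw": 0},{"fingers": 1,"dx": 0,"dy": 0,"dz": 0,"yaw": 0}])

```text
time: 12.52
position: [0.4832, 0.1837, 0.3392]
tcp_rot: [-1.957, -2.457, 0.002]
wrist_force: [0.4, -0.0, -2.3]
gripper_width: 0.782
```

```bash
python3 snap.py w6 caddy; python3 -c "
from h import *
cv2.imwrite('pics/sc8.png',cv2.resize(cams.camera('scene')[120:340,280:520,::-1],None,fx=2.7,fy=2.7))
cv2.imwrite('pics/sd8.png',cv2.resize(cams.camera('side')[60:230,200:370,::-1],None,fx=3.5,fy=3.5))"
```

```text
12.525 [0.4832 0.1837 0.3392] jaw 0.2257
```

View pics/w6.png

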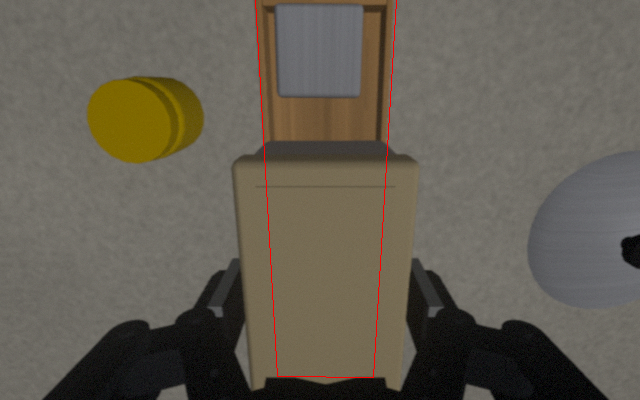

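View pics/sc8.png

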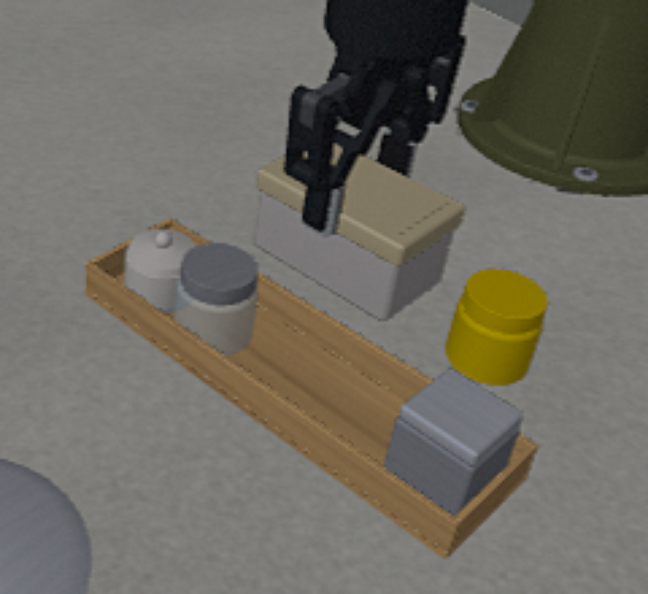

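View pics/sd8.png

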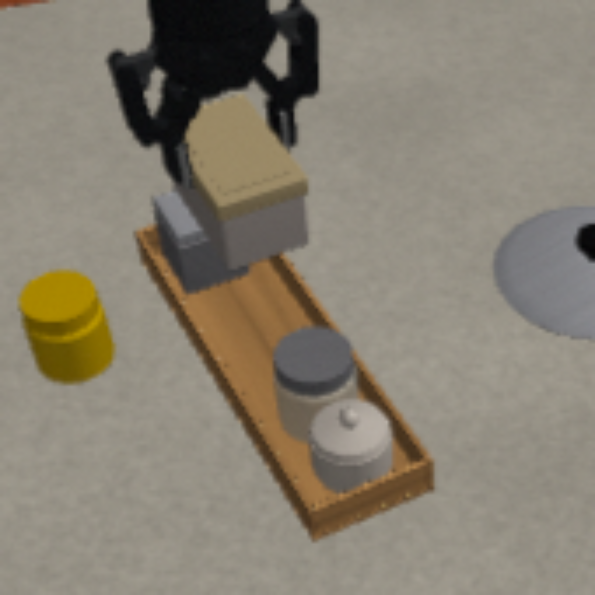

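```bash
cat > chk.py <<'E'
from h import *
import pickle
s,i,im=pickle.load(open("w6.pkl","rb"));r=pickle.load(open("res.pkl","rb"));c=r["caddy"]
a=c[2];Rt=np.array([[np.cos(a),np.sin(a)],[-np.sin(a),np.cos(a)]])
f=lambda p:(Rt@(np.array(p)[:2]-c[:2])).round(4)
for px,z in [((278,97),.069),((361,97),.069),((278,5),.069),((263,5),.034),((386,5),.034),((270,140),.034),((388,140),.034)]: print(px,f(ray(i,px,z)))
# jar-lid ellipse from side/scene (jar top z .071): use crops' lid centre
for n,px in [("scene",(280+218/2.7,120+268/2.7)),("side",(200+314/3.5,60+358/3.5))]:
    print(n,"jar top centre",f(ray(cams.camera_info(n),px,.071)))
print("tcp",f(s["position"]))
E
python3 chk.py
```

```text
(278, 97) [-0.0315  0.1031]
(361, 97) [0.0237 0.1032]
(278, 5) [-0.0292  0.1574]
(263, 5) [-0.044   0.1639]
(386, 5) [0.0427 0.164 ]
(270, 140) [-0.0438  0.0689]
(388, 140) [0.0497 0.069 ]
scene jar top centre [ 0.0129 -0.0648]
side jar top centre [ 0.0049 -0.074 ]
tcp [0.0002 0.031 ]
```

Margins are about 13–16 mm on each side and the tub is centred in x. I'm lowering it now.

Emit:
move_arm(deltas=[{"fingers": 1,"dx": 0,"dy": 0.001,"dz": -0.03,"yaw": 0},{"fingers": 1,"dx": 0,"dy": 0,"dz": -0.03,"yaw": 0},{"fingers": 1,"dx": 0,"dy": 0,"dz": -0.02,"yaw": 0},{"fingers": 1,"dx": 0,"dy": 0,"dz": -0.015,"yaw": 0},{"fingers": 1,"dx": 0,"dy": 0,"dz": -0.01,"yaw": 0},{"fingers": 1,"dx": 0,"dy": 0,"dz": -0.008,"yaw": 0},{"fingers": 1,"dx": 0,"dy": 0,"dz": -0.005,"yaw": 0},{"fingers": 1,"dx": 0,"dy": 0,"dz": 0,"yaw": 0}])

```text
time: 13.68
position: [0.4833, 0.1853, 0.2216]
tcp_rot: [-1.957, -2.458, 0.0]
wrist_force: [-0.1, 0.4, -1.9]
gripper_width: 0.782
```

```bash
python3 -c "
from h import *
cv2.imwrite('pics/sc9.png',cv2.resize(cams.camera('scene')[120:340,280:520,::-1],None,fx=2.7,fy=2.7))
cv2.imwrite('pics/sd9.png',cv2.resize(cams.camera('side')[60:230,200:370,::-1],None,fx=3.5,fy=3.5))"
```

```text
(no output)
```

View pics/sc9.png

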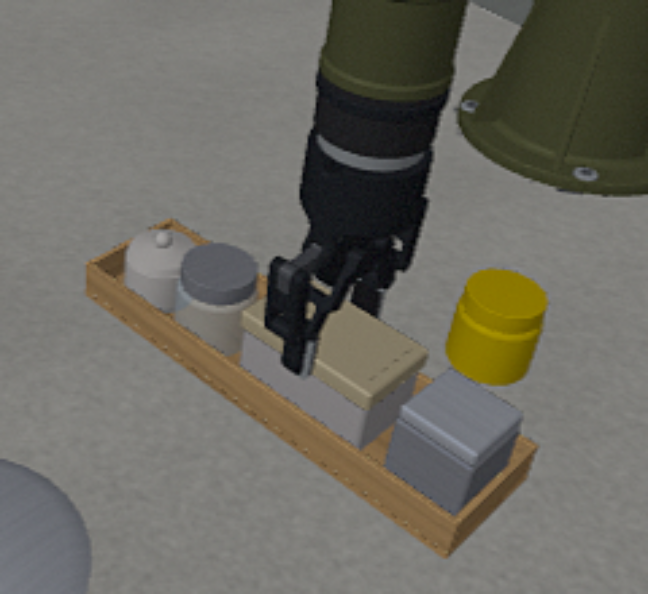

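View pics/sd9.png

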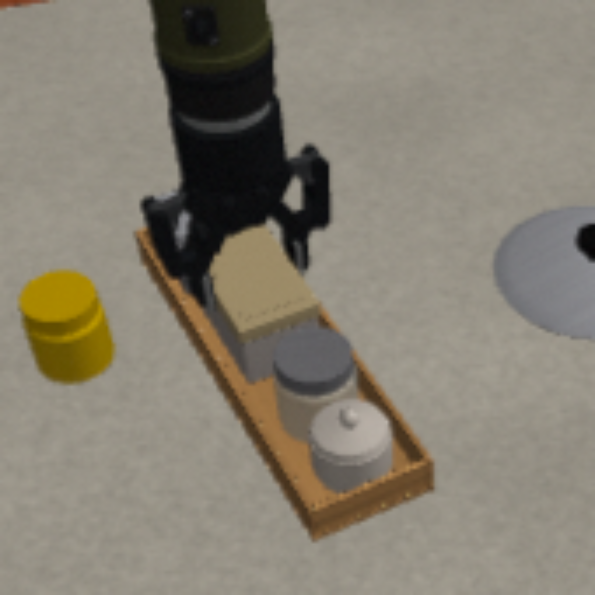

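Emit:
move_arm(deltas=[{"fingers": 1,"dx": 0,"dy": 0,"dz": -0.003,"yaw": 0},{"fingers": 1,"dx": 0,"dy": 0,"dz": -0.002,"yaw": 0},{"fingers": 1,"dx": 0,"dy": 0,"dz": -0.001,"yaw": 0},{"fingers": 1,"dx": 0,"dy": 0,"dz": 0,"yaw": 0}])

```text
time: 14.28
position: [0.4832, 0.1852, 0.2162]
tcp_rot: [1.957, 2.458, 0.0]
wrist_force: [-2.1, -0.8, 4.9]
gripper_width: 0.78
```

Emit:
move_arm(deltas=[{"fingers": 1,"dx": 0,"dy": 0,"dz": -0.001,"yaw": 0},{"fingers": 1,"dx": 0,"dy": 0,"dz": 0,"yaw": 0}])

```text
time: 14.52
position: [0.4832, 0.1852, 0.2161]
tcp_rot: [1.957, 2.458, 0.001]
wrist_force: [-6.2, -1.8, 15.2]
gripper_width: 0.775
```

Emit:
move_arm(deltas=[{"fingers": 1,"dx": 0,"dy": 0,"dz": 0.001,"yaw": 0}])

```text
time: 14.65
position: [0.4832, 0.1852, 0.2162]
tcp_rot: [1.957, 2.458, 0.001]
wrist_force: [-0.5, -0.2, -1.8]
gripper_width: 0.783
```

```bash
python3 snap.py w7; python3 -c "
from h import *
print(get_state()['wrist_force'],get_state()['moment'])
cv2.imwrite('pics/sc10.png',cv2.resize(cams.camera('scene')[200:320,350:460,::-1],None,fx=5,fy=5))
cv2.imwrite('pics/sd10.png',cv2.resize(cams.camera('side')[100:200,230:310,::-1],None,fx=6,fy=6))"
```

```text
14.65 [0.4832 0.1852 0.2162] jaw 0.2261
[-2.840123   -1.70651901  8.08051144] [-0.17166532  0.60690764  0.00255084]
```

View pics/sc10.png

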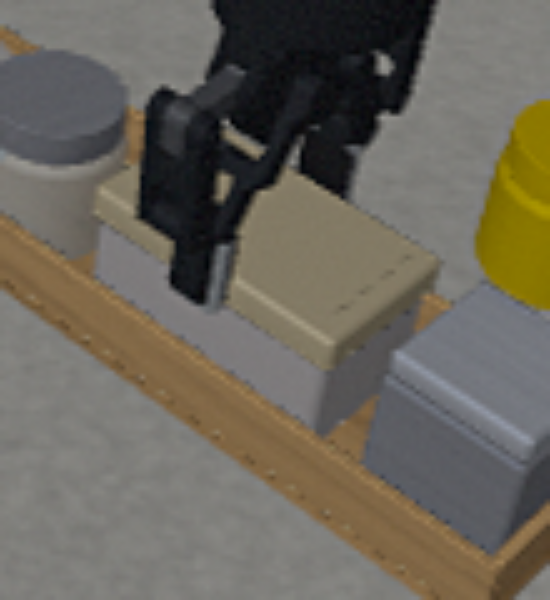

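View pics/sd10.png

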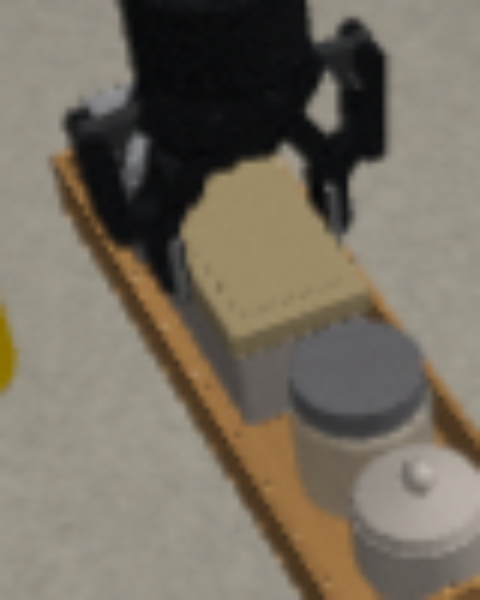

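View pics/w7.png

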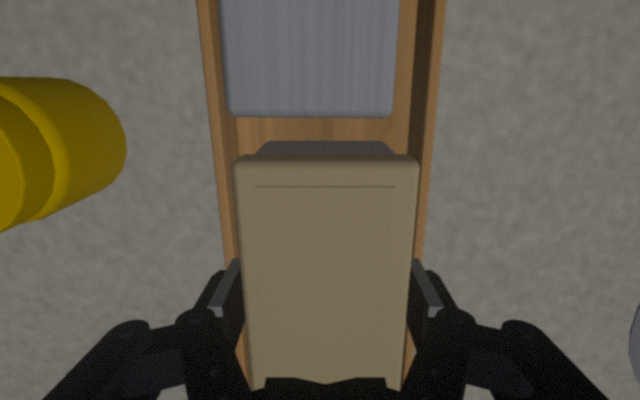

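The tub is seated, with clear gaps to the jar and the tin and the fingertips above the walls. I'm releasing it.

Emit:
move_arm(deltas=[{"fingers": 0.1,"dx": 0,"dy": 0,"dz": 0,"yaw": 0},{"fingers": 0,"dx": 0,"dy": 0,"dz": 0,"yaw": 0},{"fingers": 0,"dx": 0,"dy": 0,"dz": 0,"yaw": 0},{"fingers": 0,"dx": 0,"dy": 0,"dz": 0.01,"yaw": 0},{"fingers": 0,"dx": 0,"dy": 0,"dz": 0.03,"yaw": 0},{"fingers": 0,"dx": 0,"dy": 0,"dz": 0.05,"yaw": 0},{"fingers": 0,"dx": 0,"dy": 0,"dz": 0.05,"yaw": 0},{"fingers": 0,"dx": 0,"dy": 0,"dz": 0.03,"yaw": 0}])

```text
time: 15.8
position: [0.4836, 0.1854, 0.3893]
tcp_rot: [1.956, 2.456, 0.005]
wrist_force: [-0.3, -0.2, -1.4]
gripper_width: 1.001
```

Emit:
move_arm(deltas=[{"fingers": 0,"dx": 0,"dy": -0.05,"dz": 0.02,"yaw": 0},{"fingers": 0,"dx": 0,"dy": -0.06,"dz": 0,"yaw": 0},{"fingers": 0,"dx": 0,"dy": -0.06,"dz": 0,"yaw": 0},{"fingers": 0,"dx": 0,"dy": 0,"dz": 0,"yaw": 0}])

```text
time: 16.3
position: [0.483, 0.012, 0.4066]
tcp_rot: [1.964, 2.451, -0.0]
wrist_force: [-0.0, 1.5, 1.1]
gripper_width: 0.996
```

```bash
python3 snap.py w8 caddy;  python3 -c "
from h import *
cv2.imwrite('pics/sc11.png',cams.camera('scene')[:,:,::-1])
cv2.imwrite('pics/sd11.png',cv2.resize(cams.camera('side')[60:230,200:370,::-1],None,fx=3.5,fy=3.5))"
```

```text
16.3 [0.483  0.012  0.4066] jaw 0.2198
```

View pics/w8.png

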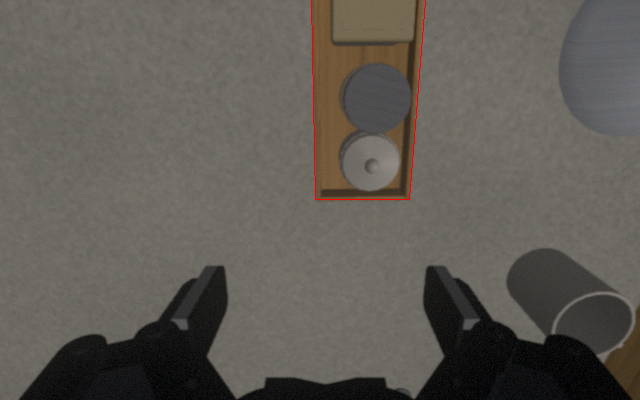

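View pics/sc11.png

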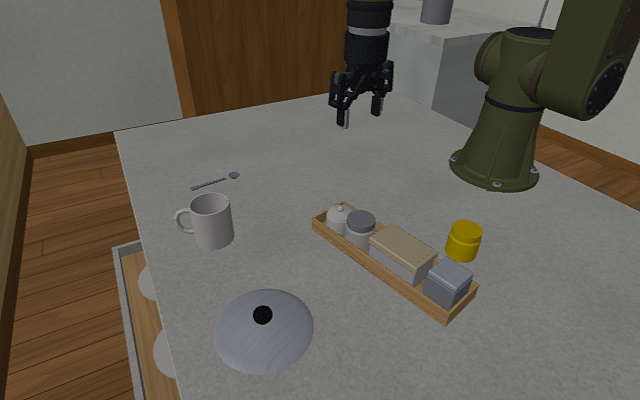

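View pics/sd11.png

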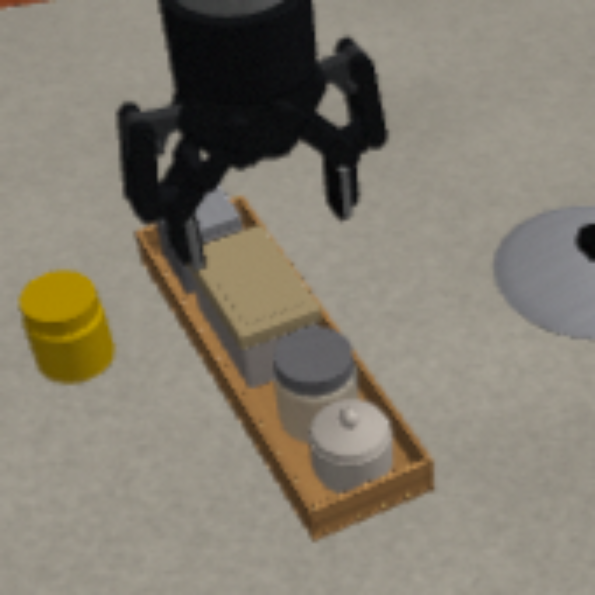

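```bash
python3 - <<'E'
from h import *
import pickle
c=pickle.load(open("res.pkl","rb"))["caddy"];m={}
for n in ["scene","side"]:
    cams.camera(n);i=cams.camera_info(n)
    d=[x for x in cams.outline_of(n,"tub") if x["pixels"].sum()<4000];print(n,[(x["p"],np.round(x["position"])) for x in d])
    m[n]=i
# scene lid corners at ~ pixel: near corner(top) etc
a=cv2.imread("pics/sc11.png")[200:320,350:480].copy();i=m["scene"]
for z,col in((.005,(0,0,255)),(.012,(255,0,0))):
    h=hull(i,place(M["tub"],.4832,.1852,.226,z))-[350,200]
    a2=cv2.resize(a,None,fx=5,fy=5) if z==.005 else a2
    cv2.polylines(a2,[np.round(h*5+2).astype(int)],True,col,1)
cv2.imwrite("pics/fin.png",a2)
s=get_state();print(s["time"],s["wrist_force"].round(1))
E
```

```text
scene [(0.86, array([402., 254.]))]
side [(0.72, array([269., 145.]))]
16.65 [ 0.8 -0.   0.1]
```

View pics/fin.png

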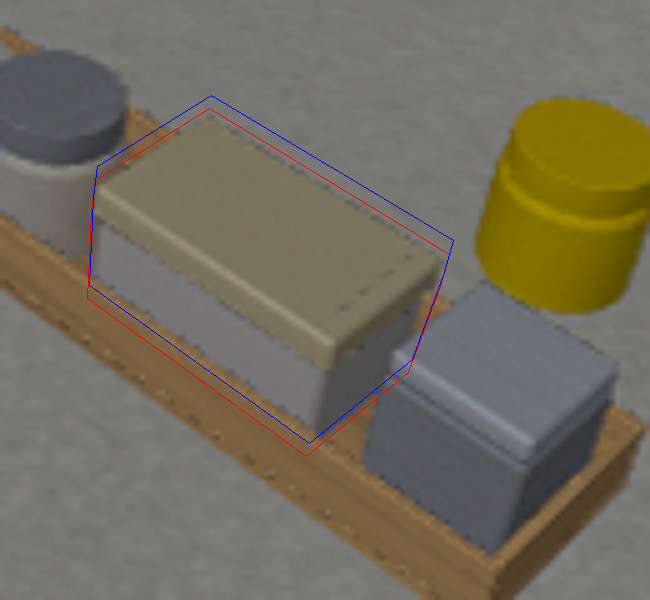

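The tub's outline matches the floor-level model (red), not the raised one (blue).

```bash
python3 -c "
from cell import workorder
print(workorder.hand_in())"
```

```text
the job is handed in; nothing more can be done
None
```

The butter tub is in the caddy between the jar and the tin, and I handed the job in at about 16.7 s; hand-in reports no verdict.

**What I did:** With closed fingers I slid the jar towards the pot, which pushed the pot a little as well. Then I nudged the tin the other way, which opened a gap of about 138 mm. I gripped the tub on its lid, lowered it until I felt the floor, let go and moved the arm clear.

**Last checks:**
- **Tub:** it stands flat on the floor in all three pictures, with about 13–16 mm free to the jar and the tin. Its outline fits floor level in the scene view.
- **Jar, pot and tin:** all look upright inside the caddy. The jar sits close to the +x wall.
- **Mug, pot lid and teaspoon:** they appear unmoved in the scene picture; I did not measure them.
- **Forces:** the wrist read at most about 4 N after pushing the jar and pot, and about 15 N for a moment when the tub touched down.

**Disagreements:** The tub's yaw was 0.094 rad from the outlines and 0.140 rad from the lid edges in the wrist camera; I used 0.140. The touch-down came about 1.6 mm higher than I had worked out. The final outline was a couple of pixels off the model, within the calibration error.

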